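# Start frozen bread in the toaster

### The arm

A 6-joint arm with a two-finger parallel gripper is mounted at the origin on the work surface; the furniture and walls round the work are solid. World frame = base frame: x ahead of the robot, y to its left, z up, the work surface at z = 0. Lengths are in mm, angles in rad, forces in N, time in s.
With the tool pointing down it reaches from about 275 to 825 mm from the base axis. Payload 4.9 kg.
Tool frame: the origin (TCP) lies at the very end of the fingers, on their centre line; the grasp point (between the pads) lies 19 mm behind it; z points along the fingers, y is the line along which they close (so a half turn about z gives the same grasp; the last joint's range is limited). The gripper opens to 85 mm and grips with 20 to 120 N. Pads are 22 mm wide; open, the fingers measure 114 mm over their backs; the gripper's body (76 mm by 85 mm) begins 54 mm behind the grasp point. The pads swing forward as they close: fully open they stand 13 mm farther back than shut.
Start: joints at [1.037, 0.326, -0.193, 1.052, 0, 1.437], TCP at [214.075, 506.646, 202.481] pointing down, gripper open.
Joint ranges: [-2.65, 2.65], [-0.97, 1.79], [-1.3, 1.35], [-1.93, 2.1], [-1.47, 1.37], [-3.14, 3.14]. Speed limits (rad/s): [2.57, 2.57, 3.14, 3.14, 3.14, 3.14].

### API

Orientations are given as [roll, pitch, yaw] about the fixed x, y, z axes, in that order (R = Rz(yaw) Ry(pitch) Rx(roll)).
In Python, from bench import bot, solve_ik, imaging gives the robot as it stands. Calls block until the motion is done:
- bot.move_ptp(position, orientation): joint-space move of the TCP to a pose.
- bot.movel(position, rot=None, max_speed=150, threshold=None): straight line of the TCP; rot=None keeps the orientation; max_speed is the mean speed in mm/s. With threshold (N) it stops when the force on the tool has changed by that much, and returns True; else False.
- bot.move_j(angles): joint-space move.
- bot.grip(opening, effort=None): opening from 0.0 (shut) to 1.0 (fully open); effort is the grip in N (None keeps the last); returns when the fingers have stopped.
- bot.dwell(seconds).
- solve_ik(position, orientation): joint angles nearest the present ones, or None.
- bot.get_state(): the state.
- imaging.capture(name): name is "scene" or "top" or "wrist"; returns the picture (420x560x3 uint8, blue, green, red); there is no depth.
- imaging.camera_model(name): a dict with "K" (3x3 intrinsics, pixels), "position" and "rotation" of the camera in the world. Camera axes: x right, y up, looking along -z (the intrinsics and any distortion apply to the point x, -y, -z); pixel columns grow to the right and rows downward; lengths in mm; the calibration is good to about 2 mm. A picture is of the moment at which its call begins: read the wrist's pose just before it. camera_model takes no time and is no camera call; for the wrist camera it gives the pose at the moment of the call.
A pose or a line that the arm cannot do raises bot.IKError and nothing moves.
- bot.sign_off(): hands the job in; it is judged then, once.
The state is a dict: "t": time; "qpos": joint angles; "joint_velocities": joint speeds; "effort": joint torques, N m; "tcp_pos": TCP position; "orientation": TCP orientation; "contact_force": force on the tool from outside, world axes, zero at the start; "wrist_torque": the same for the moment, N m; "opening": opening from 0.0 (shut) to 1.0 (fully open); "gripper_force": force on a finger pad.
Only numpy, scipy, OpenCV 4.12 (cv2) and the standard library are available. Lean on these libraries where they do the work, as an engineer would, in place of code of your own. Each camera call takes 0.05 s, during which the arm holds its last target. There are 200 camera calls.

### The job

Start the toaster on the two frozen slices that stand in it: switch it on at the rocker on its top, then push the lever at its end down until it catches and stays down by itself, and then press the key with the snowflake (defrost) down and let it come up again. Leave the other two keys alone, pick nothing up, and do not shift the toaster or the things that stand around it.

Things in the scene. Friction and masses are not known exactly. Their poses are not given: they have to be found in the camera images.
- toaster: two-slice toaster, 154 (x) x 287 mm (y from -147 to 140), deck at z = 182, steel flanks, black end caps; 2.5 kg, loose on rubber feet. Origin on its underside; y runs along its length and slots, z up. Lever at the -y end, mains rocker on the +y end cap with its pivot at (0, 100, 184) mm, three keys on the -y end cap. Two slices, up to 22 mm above the deck, ride on the lever's carriage and sink with it.
- rocker (a joint): mains rocker, 30 (x) x 50 (y) mm, rocks about the toaster's x axis. 0 = off: its outer half (at the toaster's very end, bar mark) stands proud, its inner half (towards the bread, ring mark) is down; 0.4 rad = on: outer half down. Over-centre spring: pressed with 3 to 6 N on the outer half it snaps past 0.2 and stays at 0.4. Only while it is on can the lever catch.
- rocker_on (a point): point on the top of the rocker's outer half, 17 mm from the pivot: press here for on. It lies about 7 mm higher when off than when on; press 8 to 9 mm straight down and keep the finger on the outer half.
- lever (a joint): lever with the bread carriage, slides straight down: 0 = up, 0.034 m = on its lower stop. Its spring presses up with 2 N at the top and 7 N at the bottom. With the rocker on it catches when pushed past 0.031 m and, let go, stays at about 0.030; with the rocker off, or when the stop key is pressed, it comes up again.
- lever_pad (a point): middle of the top face of the lever's black paddle, 46 (x) x 36 (y) x 11 mm, which stands out 44 mm from the toaster's -y end face. 178 mm above the work surface when up; moves with the lever.
- key_defrost (a joint): the defrost key: a 27 mm square grey key with a snowflake mark on the lever-end cap, the square key furthest from the round one. 0 = up, 0.005 m = fully down; spring, 2.4 N to start and 4 N fully down. It counts as pressed beyond 0.0035 m.
- defrost_top (a point): middle of the top face of the defrost key, 9 mm above the deck, 191 mm above the work surface when up.
- key_reheat (a joint): the middle key, 27 mm square with three wavy lines, same travel and spring; 46 mm from the defrost key, centre to centre. Not to be pressed.
- reheat_top (a point): middle of the top face of the reheat key
- key_stop (a joint): the round key, 27 mm across, 92 mm from the defrost key, same travel; frees the lever's catch so that the bread pops up. Not to be pressed.
- stop_top (a point): middle of the top face of the stop key
- spice_jar_a: spice jar with a red lid, 45 mm across, 106 mm high, stands loose beyond the lever's end of the toaster; origin at the centre of its underside
- spice_jar_b: spice jar with a white lid, 47 mm across, 98 mm high, stands loose to the left of the toaster's rocker end; origin at the centre of its underside
- teaspoon: teaspoon, 137 x 28 x 13 mm, lies loose beside the toaster's rocker end; origin at the centre of its underside
- vanilla_drops: brown dropper bottle, 34 mm across, 102 mm high, stands loose to the left of the toaster; origin at the centre of its underside

How it is judged (in metres and radians):
On the way, in this order (a step that is already met when the one before it is completed fails the run):
1. the toaster is switched on (value of joint rocker above 0.34 rad), for 0.2 s.
2. the lever is down, caught, and let go (value of joint rocker above 0.34 rad and value of joint lever above 0.027 m and contact force between each of the fingers, the arm and lever below 0.3 N), for 0.3 s.
3. the defrost key is pressed while the lever stays down (value of joint key_defrost above 0.0035 m and value of joint lever above 0.027 m), for 0.05 s.
At the end, for the whole second after the job is handed in: The rocker is on (over 0.34 rad), the lever stays down by its catch (over 27 mm), all three keys are up again (under 1 mm), the toaster stands still and upright within 30 mm of where it stood, and the jars, spoon and dropper bottle are within 30 mm of where they were (value of joint rocker above 0.34 rad and value of joint lever above 0.027 m and value of joint each of key_defrost, key_stop, key_reheat below 0.001 m and distance of each of toaster, spice_jar_a, spice_jar_b, teaspoon, vanilla_drops from where it was at the start of the episode below 0.03 m and angle between toaster's own z axis and vertical below 0.05 rad and linear speed of toaster below 0.01 m/s); the robot touches nothing.
It fails at once if the stop or the reheat key is pressed (over 3 mm) (value of joint any of key_stop, key_reheat above 0.003 m).
It fails at once if the defrost key is pressed (over 3 mm) while the lever is not down (value of joint key_defrost above 0.003 m and value of joint lever below 0.02 m).
It fails at once if the toaster is lifted by 10 mm, tipped, or shoved over 30 mm (height (world z) of toaster above 0.01 m or angle between toaster's own z axis and vertical above 0.08 rad or distance of toaster from where it was at the start of the episode above 0.03 m).
It fails at once if a jar, the spoon or the dropper bottle is lifted or moved over 30 mm (distance of any of spice_jar_a, spice_jar_b, teaspoon, vanilla_drops from where it was at the start of the episode above 0.03 m).
It also fails if it takes over 45 s, if anything falls off the work surface, if the arm or the gripper's body presses on something with over 40 N, if the wrist force passes 120 N, or if a joint passes its speed limit or range.

## Working session

There is one attempt and no reset: what is moved stays moved. The work goes in short steps, each a Python script; the robot and the scene stay as the last script left them, time stands still between calls to the robot, and variables do not carry over. Pictures are saved under pics/ and viewed, at most 12 in all, crops included, and the job is handed in when it is done.

```bash
mkdir -p pics; python3 - <<'E'
from bench import bot, imaging
import cv2
for n in("top","scene"):
    im=imaging.capture(n); cv2.imwrite(f"pics/{n}0.png",im)
    m=imaging.camera_model(n); print(n,{k:(v.tolist() if hasattr(v,'tolist') else v) for k,v in m.items()})
print(bot.get_state()["t"])
E
```

```text
top {'K': [[430.42573570482614, 0.0, 275.2022380860793], [0.0, 430.42573570482614, 207.26606755833998], [0.0, 0.0, 1.0]], 'position': [-114.16602135716941, -245.31539167111168, 968.991480367958], 'rotation': [0.6570921051226989, 0.01231679809293329, -1.1211944169829628]}
scene {'K': [[403.13795529249074, 0.0, 282.06872270369627], [0.0, 403.13795529249074, 210.90147071229254], [0.0, 0.0, 1.0]], 'position': [-221.2791214128169, -730.8655946269362, 563.7000164245185], 'rotation': [1.156025855651697, 0.02241644685052835, -0.7370491927684184]}
0.1
```

View pics/top0.png

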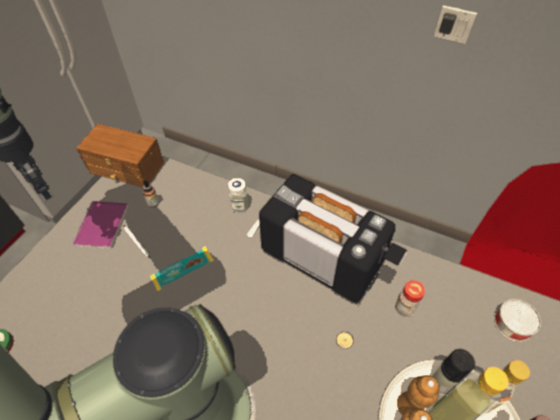

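View pics/scene0.png

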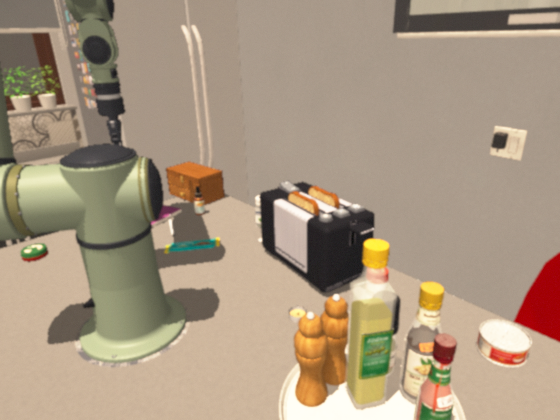

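The toaster is in the top view at about (330,235). The rocker is at (288,192), the keys run from about (358,252) to (382,222), and the lever paddle is at (397,255). The red jar is at (410,297) and the white one at (238,195). I'll enlarge the toaster next.

```bash
python3 - <<'E'
import cv2
im=cv2.imread("pics/top0.png")
c=im[165:305,245:425]; c=cv2.resize(c,None,fx=4.4,fy=4.2,interpolation=cv2.INTER_CUBIC) if 0 else cv2.resize(c,None,fx=4,fy=4,interpolation=cv2.INTER_CUBIC)
cv2.imwrite("pics/crop1.png",c)
E
```

```text
(no output)
```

View pics/crop1.png

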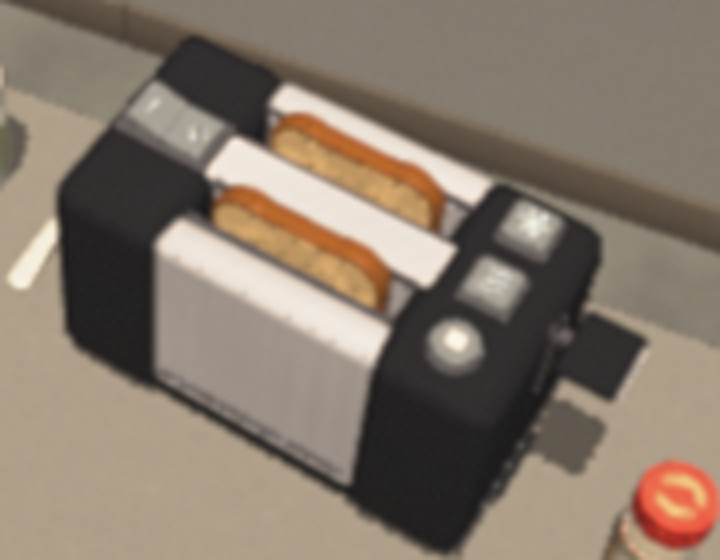

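```bash
cat > h.py <<'E'
import numpy as np
from scipy.spatial.transform import Rotation
from bench import bot, solve_ik, imaging
def ray(name,uv,z,m=None):
    m=m or imaging.camera_model(name); K=np.array(m["K"]); R=Rotation.from_euler("xyz",m["rotation"]).as_matrix() if np.shape(m["rotation"])==(3,) else np.array(m["rotation"])
    d=np.linalg.inv(K)@[uv[0],uv[1],1]; d=R@[d[0],-d[1],-d[2]]
    p=np.array(m["position"]); return p+d*(z-p[2])/d[2]
E
python3 - <<'E'
from h import *
c=dict(defrost=(531,222,191),reheat=(494,283,191),stop=(456,343,191),rockout=(152,106,190),rockin=(196,132,184),rock=(175,122,186),pad1=(646,346,178),pad2=(612,397,178),jar=(677,503,106))
for k,(u,v,z) in c.items(): print(k,ray("top",(u/4+245-.375,v/4+165-.375),z).round(1))
E
```

```text
defrost [ 486.5 -197.1  191. ]
reheat [ 438.8 -191.4  191. ]
stop [ 393.7 -185.3  191. ]
rockout [473.6  29.6 190. ]
rockin [471.2  -0.  184. ]
rock [471.3  13.6 186. ]
pad1 [ 443.8 -276.7  178. ]
pad2 [ 405.5 -269.   178. ]
jar [ 403.1 -321.8  106. ]
```

The crop puts defrost at (531,222), reheat at (494,283), stop at (456,343) and the rocker at about (175,122). These give a consistent toaster pose with yaw about -0.14. I'll check it from the wrist camera.

```bash
python3 - <<'E'
from h import *
import cv2
print(bot.get_state()["orientation"])
for px in [(60,110),(700,215)]: print(ray("top",(px[0]/4+245,px[1]/4+165),0).round())
for px in [(165,128),(465,232),(200,165)]: print(ray("top",px,0).round())
bot.grip(0.0)
yaw=-0.14
for y in (yaw, yaw+np.pi/2, yaw-np.pi/2):
    print(y, solve_ik([425,-90,400],[np.pi,0,y]))
bot.move_ptp([425,-90,400],[np.pi,0,yaw-np.pi/2])
m=imaging.camera_model("wrist"); im=imaging.capture("wrist"); print(m)
import pickle; pickle.dump(m,open("w1.pkl","wb")); cv2.imwrite("pics/w1.png",im)
print(bot.get_state()["t"],bot.get_state()["tcp_pos"],bot.get_state()["qpos"])
E
```

```text
[-3.14005047e+00 -2.02605744e-04  2.74179531e+00]
[584. 154.   0.]
[ 689. -290.   -0.]
[698. 567.   0.]
[ 697. -411.    0.]
[603. 372.   0.]
-0.14 [-0.37892227  0.04930736 -0.03946029  1.48202867  0.          2.90267038]
1.4307963267948964 [-0.37892227  0.04930736 -0.03946029  1.48202867  0.          1.33187406]
-1.7107963267948967 [-0.37892227  0.04930736 -0.03946029  1.48202867  0.         -1.8097186 ]
{'K': array([[302.39903892,   0.        , 280.95431367],
       [  0.        , 302.39903892, 208.6305947 ],
       [  0.        ,   0.        ,   1.        ]]), 'position': array([ 413.06006611, -171.87643398,  571.41496067]), 'rotation': array([-3.26634575e-01, -2.10997134e-04,  3.00181989e+00])}
3.65 [425.08048244 -89.64527252 399.87373724] [-3.78154925e-01  4.94804571e-02 -3.95897716e-02  1.48194573e+00
  9.27313050e-05 -1.80957771e+00]
```

View pics/w1.png

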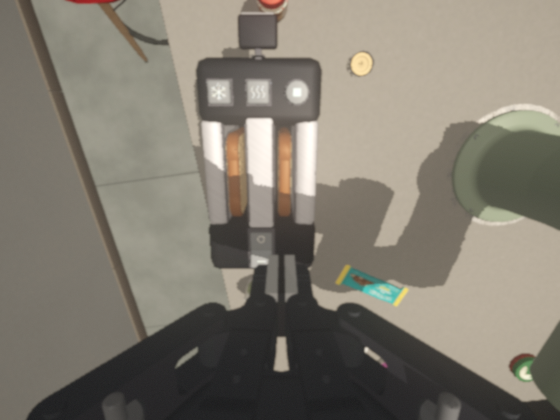

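The wrist view shows defrost (snowflake) at (219,92), reheat at (258,92), stop at (297,92), the rocker ring mark at (261,239), and the paddle at (258,30). The wall is well clear. I'll enlarge it once for accuracy.

```bash
python3 - <<'E'
from h import *
import cv2,pickle
im=cv2.imread("pics/w1.png")
a=cv2.resize(im[0:130,190:330],None,fx=4,fy=4,interpolation=cv2.INTER_CUBIC)
b=cv2.resize(im[215:280,200:320],None,fx=4,fy=4,interpolation=cv2.INTER_CUBIC)
o=np.zeros((520,560+0,3),np.uint8); o=a
cv2.imwrite("pics/c2.png",np.vstack([o[:330], cv2.copyMakeBorder(b,0,0,0,80,cv2.BORDER_CONSTANT)]))
E
```

```text
(no output)
```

View pics/c2.png

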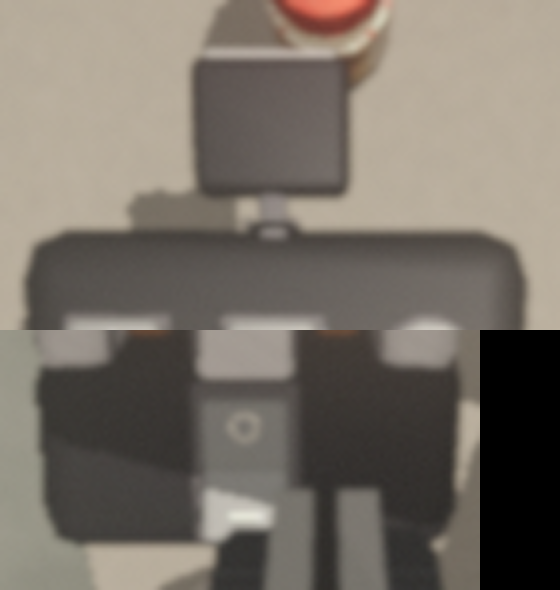

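```bash
python3 - <<'E'
from h import *
import pickle
m=pickle.load(open("w1.pkl","rb"))
c=dict(defrost=(219,92.5,191),reheat=(258.3,92.5,191),stop=(297.2,92.3,191),ring=(260.6,239,184),ridge=(261.5,250.5,187),bar=(262,261.2,191),pad=(257.4,30.6,178),jar=(271,1,106))
P={k:ray("",v[:2],v[2],m) for k,v in c.items()}
for k in P: print(k,P[k].round(1))
# fit pose: keys local y=k unknown
from scipy.optimize import least_squares
T={k:np.array(v) for k,v in dict(defrost=(486.5,-197.1),reheat=(438.8,-191.4),stop=(393.7,-185.3),rock=(471.3,13.6)).items()}
def f(p,full=False):
    x,y,a,k=p; R=np.array([[np.cos(a),-np.sin(a)],[np.sin(a),np.cos(a)]]); w=lambda u,v:np.array([x,y])+R@[u,v]
    L=dict(defrost=w(46,k),reheat=w(0,k),stop=w(-46,k),rockon=w(0,116),rock=w(0,100),pad=w(0,-173),ring=w(0,84))
    if full: return {n:v.round(1) for n,v in L.items()}
    r=[P[n][:2]-L[n] for n in("defrost","reheat","stop","pad")]+[P["ridge"][:2]-L["rock"]]+[.5*(T[n]-L[n]) for n in T]
    return np.concatenate(r)
s=least_squares(f,[450,-90,-.14,-109]); print(s.x.round(3),s.fun.round(1)); print(f(s.x,True))
E
```

```text
defrost [ 483.  -197.1  191. ]
reheat [ 437.2 -190.7  191. ]
stop [ 391.9 -184.5  191. ]
ring [465.7  -1.4 184. ]
ridge [466.9  14.9 187. ]
bar [468.3  29.6 191. ]
pad [ 428.3 -256.8  178. ]
jar [ 407.7 -303.8  106. ]
[ 4.53219e+02 -8.48720e+01 -1.44000e-01 -1.07098e+02] [-0.4  0.4 -0.6  0.2 -0.4 -0.2 -0.2 -0.7 -0.6  0.8  1.6  0.2  0.5 -0.3
  0.7 -0.5  1.9 -0.2]
{'defrost': array([ 483.4, -197.5]), 'reheat': array([ 437.9, -190.9]), 'stop': array([ 392.3, -184.3]), 'rockon': array([469.8,  29.9]), 'rock': array([467.6,  14.1]), 'pad': array([ 428.4, -256.1]), 'ring': array([465.3,  -1.7])}
```

The fit residuals are under 2 mm. Next is the rocker.

```bash
python3 - <<'E'
from h import *
import cv2
o=[np.pi,0,-0.144-np.pi/2]
p=[470.1,32]
bot.move_ptp([*p,215],o)
s=bot.get_state();print(s["t"],s["tcp_pos"],s["contact_force"])
print(bot.movel([*p,181],max_speed=25,threshold=12)); s=bot.get_state();print(s["tcp_pos"],s["contact_force"])
bot.movel([*p,215],max_speed=100)
bot.move_ptp([425,-60,400],o)
im=imaging.capture("wrist"); print(bot.get_state()["t"])
m=imaging.capture("top")
a=cv2.resize(im[190:300,190:340],None,fx=4,fy=4,interpolation=cv2.INTER_CUBIC)
b=cv2.resize(m[165:255,245:395],None,fx=4,fy=4,interpolation=cv2.INTER_CUBIC)[:160]
cv2.imwrite("pics/r1.png",np.vstack([a,b]))
E
```

```text
4.55 [470.93415456  31.65778648 216.01059264] [-0.68970516 -0.67891869  0.3523643 ]
False
[470.2297548  31.9728936 181.1420895] [ 1.20000938 -0.51075941  0.09821454]
7.4583
```

View pics/r1.png

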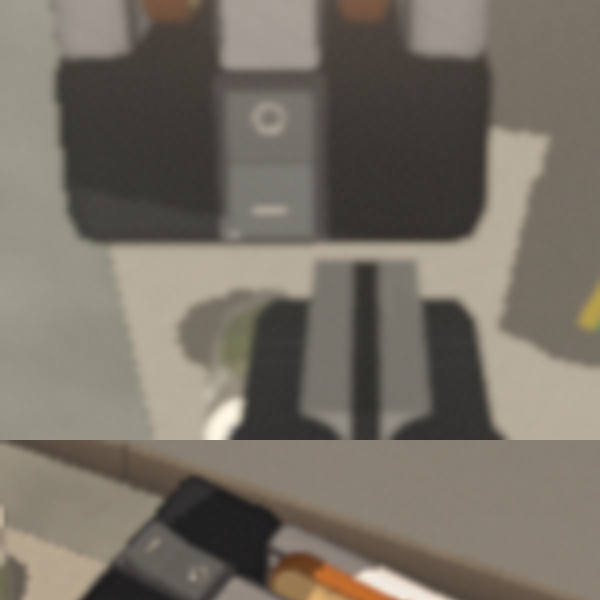

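The rocker shading has flipped and no force was left at the end of the press, so the rocker is on. Now the lever.

```bash
python3 - <<'E'
from h import *
import cv2
o=[np.pi,0,-0.144-np.pi/2]
p=[428.2,-257.5]
bot.move_ptp([430,-250,300],o)
bot.movel([*p,200],max_speed=150)
bot.dwell(.2); print(bot.get_state()["contact_force"])
print(bot.movel([*p,140],max_speed=30,threshold=14)); s=bot.get_state();print(s["t"],s["tcp_pos"],s["contact_force"])
if s["tcp_pos"][2]<150:
    bot.dwell(.2); s=bot.get_state();print(s["tcp_pos"],s["contact_force"])
bot.movel([*p,230],max_speed=80)
bot.move_ptp([425,-90,400],o)
im=imaging.capture("wrist"); print(bot.get_state()["t"])
cv2.imwrite("pics/l1.png",cv2.resize(im[0:280,170:340],None,fx=2,fy=2,interpolation=cv2.INTER_CUBIC))
E
```

```text
[ 0.13088082  0.06832044 -0.14796402]
False
11.5417 [ 428.23286328 -257.54254683  140.14337387] [-0.72176998 -0.11207694  2.94038941]
[ 428.21373507 -257.51407694  140.03602419] [-1.18097486  1.32348375  3.63846411]
14.0083
```

View pics/l1.png

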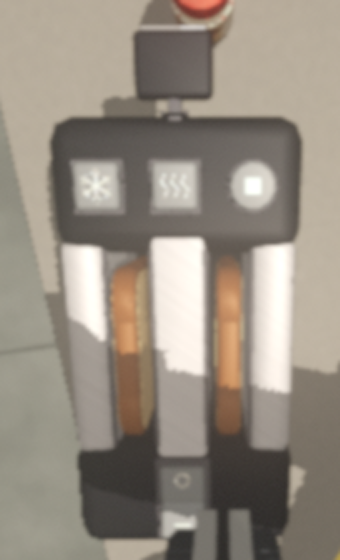

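The lever looks up again and the force at the bottom was low. I'll check whether the gripper is really shut, which would affect how far the tips reach.

```bash
python3 - <<'E'
from h import *
import cv2
s=bot.get_state(); print(s["opening"],s["gripper_force"],s["tcp_pos"],s["contact_force"])
a=cv2.imread("pics/w1.png"); b=imaging.capture("wrist")
t=imaging.capture("top"); t0=cv2.imread("pics/top0.png")
f=lambda im,r:cv2.resize(im[r[0]:r[1],r[2]:r[3]],(400,300),interpolation=cv2.INTER_CUBIC)
r=(222,282,220,300); q=(170,245,250,350); q=(165,285,260,420)
cv2.imwrite("pics/cmp.png",np.vstack([np.hstack([f(a,r),f(b,r)]),np.hstack([f(t0,q),f(t,q)])]))
E
```

```text
0.005630361936576661 0.0 [424.75806992 -90.61393584 398.44161657] [-0.00837361  0.64493697  0.09935996]
```

View pics/cmp.png

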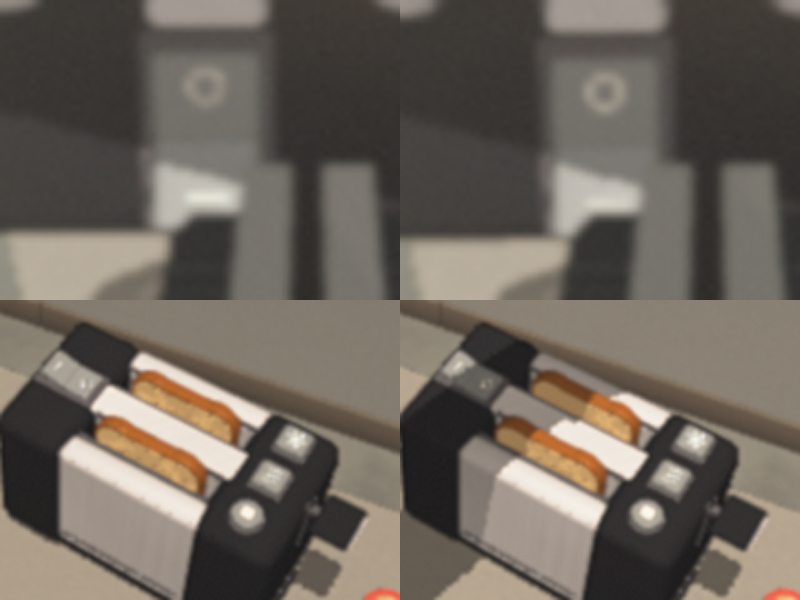

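The rocker is still off, because its marks have not moved relative to the deck. I'll check the TCP against the picture, then press again in small steps while reading the force.

```bash
python3 - <<'E'
from h import *
m=imaging.camera_model("wrist"); K=m["K"]; R=Rotation.from_euler("xyz",m["rotation"]).as_matrix()
s=bot.get_state(); Rt=Rotation.from_euler("xyz",s["orientation"]).as_matrix()
for d in (0,-10,-20,-30):
    c=R.T@(s["tcp_pos"]+Rt@[0,0,d]-m["position"]); c=K@[c[0],-c[1],-c[2]]; print(d,(c[:2]/c[2]).round(1))
o=[np.pi,0,-0.144-np.pi/2]
p=[470.1,32]
bot.move_ptp([*p,210],o); bot.movel([*p,190],max_speed=60)
z=190
while z>170:
    bot.movel([*p,z],max_speed=40); s=bot.get_state(); print(z,s["tcp_pos"].round(1),np.round(s["contact_force"],1),round(s["t"],2))
    if s["contact_force"][2]>10: break
    z-=2
E
```

```text
0 [280.2 246.4]
-10 [280.2 253.8]
-20 [280.2 262. ]
-30 [280.1 271.2]
190 [470.4  32.  190.3] [-0.   0.2 -1.2] 15.76
188 [470.   32.  187.9] [ 0.1 -0.1  0.1] 16.01
186 [470.   32.  185.8] [ 0.4 -0.7  0.1] 16.26
184 [470.   32.  183.9] [ 0.3 -1.2 -0.3] 16.51
182 [470.   32.  181.8] [-0.6  0.7 -0.3] 16.76
180 [470.   32.  179.9] [0.  0.2 0.8] 17.01
178 [470.   32.  177.9] [ 0.4  0.2 -0.5] 17.26
176 [470.   32.  175.9] [ 0.1  1.  -0.1] 17.51
174 [470.   32.  173.9] [ 0.2  0.3 -0.2] 17.76
172 [470.   32.  171.8] [-0.3  0.2  0. ] 18.01
```

```bash
python3 - <<'E'
from h import *
import cv2
b=imaging.capture("wrist"); t=imaging.capture("top"); s=imaging.capture("scene")
f=lambda im,r:cv2.resize(im[r[0]:r[1],r[2]:r[3]],(400,300),interpolation=cv2.INTER_CUBIC)
cv2.imwrite("pics/n1.png",np.vstack([np.hstack([f(b,(150,330,160,400)),f(t,(150,240,230,350))]),np.hstack([f(s,(140,260,230,390)),np.zeros((300,400,3),np.uint8)])]))
print(bot.get_state()["t"])
E
```

```text
18.1583
```

View pics/n1.png

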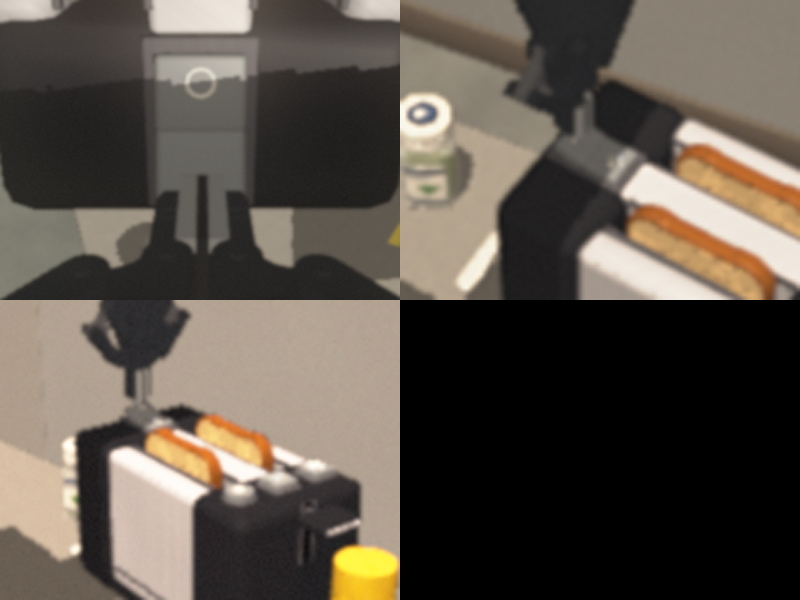

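The fingertips are only just reaching the rocker, with the TCP at 172. The real tips sit about 18 mm short of the stated TCP. I'll keep stepping down and watch the force.

```bash
python3 - <<'E'
from h import *
p=[470.1,32]
z=170
while z>150:
    bot.movel([*p,z],max_speed=40); s=bot.get_state(); print(z,s["tcp_pos"].round(1),np.round(s["contact_force"],1),round(s["t"],2))
    if s["contact_force"][2]>9: break
    z-=2
E
```

```text
170 [470.   32.  169.8] [-0.1 -0.3 -0.4] 18.41
168 [470.4  32.1 168.2] [0.2 0.6 2.6] 18.66
166 [470.1  32.1 165.9] [-0.7  0.7  0.8] 18.91
164 [470.1  32.  163.9] [0.7 0.4 0.8] 19.16
162 [469.6  31.6 161.5] [-0.7  0.8 -0.1] 19.41
160 [470.1  31.9 159.8] [0.1 0.8 1.1] 19.66
158 [470.2  31.8 159.4] [-4.1  1.  13.7] 19.91
```

Contact came at 168.5, then the snap, and it bottomed at 159.5. The rocker is on, and the tips are about 21 mm shorter than the stated TCP. Next is the lever, with that offset applied.

```bash
python3 - <<'E'
from h import *
import cv2
o=[np.pi,0,-0.144-np.pi/2]
bot.movel([470.1,32,215],max_speed=150)
a=-0.144; p=[453.2-np.sin(a)*-178, -84.9+np.cos(a)*-178]; print(p)
bot.move_ptp([435,-220,260],o)
bot.movel([*p,175],max_speed=150)
print(bot.movel([*p,114],max_speed=30,threshold=13)); s=bot.get_state();print(s["t"],s["tcp_pos"],s["contact_force"])
bot.movel([*p,200],max_speed=100)
bot.dwell(.2)
t=imaging.capture("top");s=imaging.capture("scene")
f=lambda im,r:cv2.resize(im[r[0]:r[1],r[2]:r[3]],(400,300),interpolation=cv2.INTER_CUBIC)
cv2.imwrite("pics/l2.png",np.hstack([f(t,(165,285,250,410)),f(s,(140,260,230,390))])); print(bot.get_state()["t"])
E
```

```text
[np.float64(427.6564923932414), np.float64(-261.0576828274699)]
True
24.15 [ 427.63296514 -261.14628771  115.31988161] [-0.78503553  0.70668533  6.89289092]
25.45
```

View pics/l2.png

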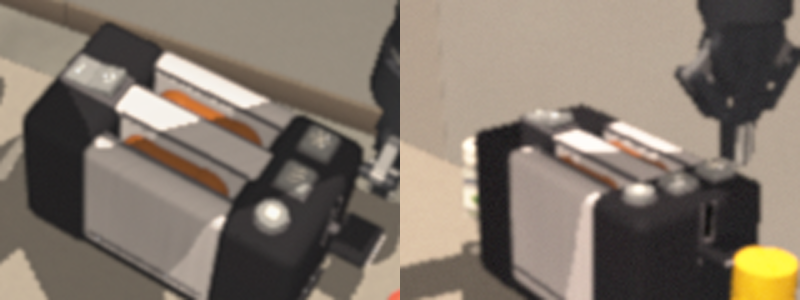

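The slices have sunk and the lever stays down. Now the defrost key.

```bash
python3 - <<'E'
from h import *
import cv2
o=[np.pi,0,-0.144-np.pi/2]
p=[483.4,-197.5]
bot.movel([428,-261,240],max_speed=150)
bot.move_ptp([*p,215],o); bot.movel([*p,174],max_speed=80)
z=171.5
while z>150:
    bot.movel([*p,z],max_speed=40); s=bot.get_state(); f=s["contact_force"][2]; print(z,s["tcp_pos"].round(1),round(f,1),round(s["t"],2))
    if f>8: break
    z-=1.5
bot.dwell(.15); print(bot.get_state()["contact_force"])
bot.movel([*p,230],max_speed=120)
bot.move_ptp([425,-60,400],o)
w=imaging.capture("wrist");t=imaging.capture("top");s=imaging.capture("scene")
f=lambda im,r:cv2.resize(im[r[0]:r[1],r[2]:r[3]],(400,300),interpolation=cv2.INTER_CUBIC)
cv2.imwrite("pics/d1.png",np.vstack([np.hstack([f(t,(165,315,230,430)),f(s,(140,260,230,390))]),np.hstack([f(w,(0,270,120,480)),0*f(t,(0,9,0,9))])])); print(bot.get_state()["t"])
E
```

```text
171.5 [ 483.6 -197.6  171.8] 0.1 27.23
170.0 [ 483.4 -197.5  170. ] -0.4 27.48
168.5 [ 483.3 -197.4  168.4] 0.6 27.73
167.0 [ 483.3 -197.4  166.9] 0.3 27.98
165.5 [ 483.3 -197.5  165.4] -0.2 28.23
164.0 [ 483.3 -197.5  163.9] -0.4 28.48
162.5 [ 483.4 -197.5  162.4] -0.2 28.73
161.0 [ 483.5 -197.5  161.2] 1.3 28.98
159.5 [ 483.5 -197.6  159.6] 3.1 29.23
158.0 [ 483.5 -197.6  158. ] 4.4 29.48
156.5 [ 483.6 -197.6  157.1] 8.2 29.73
[-1.25051495  0.54944097  7.83409287]
31.7
```

View pics/d1.png

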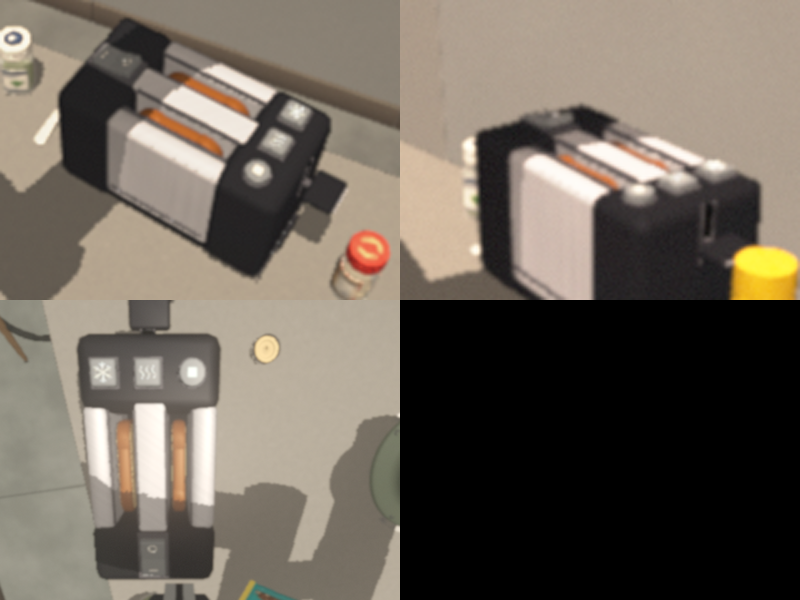

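The defrost key bottomed with 8 N and came back up. The lever is still down with the slices sunk, the rocker is on, and the things around it stand where they did.

```bash
python3 -c "
from bench import bot
print(bot.sign_off())"
```

```text
the job is handed in; nothing more can be done
None
```

The toaster is switched on, the lever is caught down, and the defrost key was pressed and came back up; I handed the job in at about 32 s of the 45 s, and the hand-in returned no verdict.

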